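# Close the watch pressure tester and open its valve

### The job

A watch is waiting in the round chamber of the pressure tester. Close the chamber with the lid that has two lugs: let the lugs down through the two slots in the rim, press the lid down against the sprung seal and twist it clockwise (seen from above) about a quarter turn until it stops under the rim. Then throw the valve lever away from the housing's front (the side nearest the robot) and into the notch between the two raised teeth, let go, and leave the other things on the bench where they are.

Things in the scene. Friction and masses are not known exactly. Their poses are not given: they have to be found in the camera images.
- tester: Pressure tester, fixed to the bench: grey housing 30 mm high (x -80 to 80, y -165 to 75 mm of its own frame) with a round open aluminium chamber, outer radius 63 mm, rim top at 84 mm. Origin on the chamber's axis at bench level; x points away from the housing's front, z up.
- rim (a point): On the chamber's axis, level with the rim's top. An inward lip 8 mm thick (underside 76 mm above the bench) leaves a mouth of radius 41.5 mm. Under the lip runs a groove of radius 54 mm. A sprung seal ring inside carries a lid just set in with its underside at about 73 mm, its lugs still between the slot sides.
- slot (a point): Centre of one of the two opposite slots through the lip, at the rim's top, 48 mm from the axis, turned 80 degrees counter-clockwise (from above) from the tester's x. Slots are 27 mm wide at the mouth and reach out to radius 54 mm.
- stop (a point): Where one lug ends, under the lip on the tester's x axis, 48 mm from the chamber's axis. With the lid's underside pressed to 68 to 62 mm above the bench (9 to 13 N, 62 is the hard end) it turns clockwise only, 80 degrees, to fixed stops, lugs then along the tester's x. Released there it is held up under the lip by the spring: underside at 68 mm, disc flush with the rim.
- lid: Chamber lid, loose, right side up, about 0.28 kg: aluminium disc of radius 38 mm, 16 mm thick, with two opposite lugs on its x axis, 20 mm wide, 8 mm thick, flush with the underside, reaching to 50 mm from the centre. Origin: centre of the underside, z up. Half a turn makes no difference.
- lid_bar (a point): Centre of the top of the lid's steel grip bar, 50 mm above the lid's underside. The bar stands on the disc, 50 mm long (along the lid's x, in line with the lugs), 18 mm wide, 34 mm high.
- valve_lever (a joint): Lever angle, rad: 0 leans 0.75 towards the tester's front (-x), upright at 0.75, end at 1.5 leaning to +x. The notch is at 1.0; a sprung pawl goes over a hump at about 0.88 (some 5 N at the ball) and falls into the notch; another hump at 1.12. Elsewhere the lever stays where it is left.
- lever_pivot (a point): The lever's pivot, at (0, -125, 45) mm of the tester's frame; the hinge is parallel to the tester's y axis.
- lever_ball (a point): Centre of the black ball (28 mm across) on the end of the valve lever, 95 mm from the pivot.
- notch (a point): The notch between two raised teeth in the edge of the fixed steel quadrant beside the lever, 46 mm from the hinge line, 20 mm to the tester's -y side of the lever.
- plain_cover: Bystander: plain aluminium cover, disc 84 mm across and 12 mm thick without lugs, a round knob 26 mm across to 36 mm high. Origin at the centre of its underside.
- glass_dome: Bystander: glass dust dome 86 mm across, 88 mm high. Origin at the centre of its underside.
- oil_bottle_a: Bystander: white plastic bottle with black spout, 42 mm across, 125 mm high. Origin at its underside.
- tin_a: Bystander: flat aluminium tin 56 mm across, 22 mm high. Origin at its underside.
- tin_b: Bystander: flat aluminium tin 48 mm across, 18 mm high. Origin at its underside.
- screwdriver: Bystander: screwdriver 150 mm long lying on the bench. Origin at its underside.
Not all that is in view belongs to the job. What is shaped like the lid but orange or red is not meant.

How it is judged (in metres and radians):
On the way, in this order (a step that is already met when the one before it is completed fails the run):
1. the lid is under the chamber's rim and turned clockwise to its stop (z of lid in the frame of tester between 0.058 and 0.0705 m and horizontal distance between lid and tester below 0.007 m and angle between the x axis of lid and the x axis of tester, either way round below 0.21 rad and angle between lid's own z axis and vertical below 0.07 rad), for 0.2 s.
2. then the valve lever is in the notch (value of joint valve_lever between 0.9 and 1.1 rad), for 0.2 s.
At the end, for the whole second after the job is handed in: The lid is level (within 4 degrees), centred on the chamber within 7 mm, its underside 58 to 70.5 mm above the bench (lugs under the lip) and its lugs within 12 degrees of the tester's x axis; the lever joint is between 0.90 and 1.10 rad (in the notch); both are at rest (all of step 1 and all of step 2 and linear speed of lid below 0.01 m/s and velocity of joint valve_lever between -0.05 and 0.05 rad/s); the robot touches nothing.
It fails at once if another thing on the bench is moved more than 40 mm (distance of any of plain_cover, glass_dome, oil_bottle_a, tin_a, tin_b, screwdriver from where it was at the start of the episode above 0.04 m).
It also fails if it takes over 62 s, if anything falls off the work surface, if the arm or the gripper's body presses on something with over 40 N, if the wrist force passes 120 N, or if a joint passes its speed limit or range.

### The arm

A 6-joint arm with a two-finger parallel gripper is mounted at the origin on the work surface. World frame = base frame: x ahead of the robot, y to its left, z up, the work surface at z = 0. Lengths are in mm, angles in rad, forces in N, time in s.
With the tool pointing down it reaches from about 325 to 875 mm from the base axis. Payload 4.4 kg.
Tool frame: the origin (TCP) lies on the centre line of the jaws, within the pads' length; the fingertips stand ahead of it and the grasp point (between the pads) lies 6 mm ahead of it (ctrl.tcp_to_tips is the z of the fingertips in the tool frame, in mm); z points along the fingers, y is the line along which they close (so a half turn about z gives the same grasp; the last joint's range is limited). The gripper opens to 85 mm and grips with 20 to 120 N. Pads are 22 mm wide; open, the fingers measure 114 mm over their backs; the gripper's body (76 mm by 85 mm) begins 54 mm behind the grasp point. The pads swing forward as they close: fully open they stand 13 mm farther back than shut.
Start: joints at [-1.431, 0.207, 1.542, -0, 1.393, -0.15], TCP at [164.851, -550.864, 227.882] pointing down, gripper open.
Joint ranges: [-2.73, 2.73], [-0.86, 2.22], [0.23, 2.46], [-1.11, 4.25], [0.08, 2.63], [-2.82, 2.82]. Speed limits (rad/s): [2.79, 2.79, 3.14, 3.14, 3.14, 3.14].

### API

Orientations are given as a 3x3 rotation matrix whose columns are the frame's x, y, z axes.
In Python, from plant import ctrl, sensors, optics gives the robot as it stands. Calls block until the motion is done:
- ctrl.move_ptp(position, orientation): joint-space move of the TCP to a pose.
- ctrl.move_l(position, rot=None, vel=150, threshold=None): straight line of the TCP; rot=None keeps the orientation; vel is the mean speed in mm/s. With threshold (N) it stops when the force on the tool has changed by that much, and returns True; else False.
- ctrl.set_joints(angles): joint-space move.
- ctrl.gripper_to(opening, force=None): finger opening in mm; force is the grip in N (None keeps the last); returns when the fingers have stopped.
- ctrl.hold(seconds).
- ctrl.solve_ik(position, orientation): joint angles nearest the present ones, or None.
- sensors.read_state(): the state.
- optics.grab_frame(name): name is "scene" or "top"; returns (picture, depth): 480x640x3 uint8, red, green, blue; 480x640 float32, mm along the optical axis (not along the pixel's ray), 0 where there is no reading.
- optics.camera_params(name): a dict with "mtx" (3x3 intrinsics, pixels), "k1" (the pictures are not rectified: a ray, as slopes to the right and down, at radius r is drawn at 1 + k1 r^2 times it, then the intrinsics apply), "R" (3x3) and "t" (3): a world point X has camera coordinates R X + t. Camera axes: x right, y down, z forward; pixel columns grow to the right and rows downward; lengths in mm; the calibration is good to about 2 mm. A picture is of the moment at which its call begins. camera_params takes no time and is no camera call.
A pose or a line that the arm cannot do raises ctrl.MotionError and nothing moves.
- ctrl.finish_job(): hands the job in; it is judged then, once.
The state is a dict: "t": time; "q": joint angles; "qvel": joint speeds; "tau": joint torques, N m; "eef_pos": TCP position; "eef_rot": TCP orientation; "force": force on the tool from outside, world axes, zero at the start; "wrist_torque": the same for the moment, N m; "grip_width": finger opening in mm; "grasp_force": force on a finger pad.
Only numpy, scipy, OpenCV 4.12 (cv2) and the standard library are available. Lean on these libraries where they do the work, as an engineer would, in place of code of your own. Each camera call takes 0.05 s, during which the arm holds its last target. There are 200 camera calls.

## Working session

There is one attempt and no reset: what is moved stays moved. The work goes in short steps, each a Python script; the robot and the scene stay as the last script left them, time stands still between calls to the robot, and variables do not carry over. Pictures are saved under pics/ and viewed, at most 10 in all, crops included, and the job is handed in when it is done.

```bash
ls; mkdir -p pics
cat > h.py <<'E'
import numpy as np, cv2
from plant import ctrl, sensors, optics
def grab(n,f=None):
    p,d=optics.grab_frame(n)
    if f: cv2.imwrite('pics/'+f,p[:,:,::-1]); np.save('pics/'+f+'.npy',d)
    return p,d
def cam(n):
    c=optics.camera_params(n); return np.array(c['mtx']),c['k1'],np.array(c['R']),np.array(c['t'])
def rays(n,uv):
    K,k1,R,t=cam(n); uv=np.atleast_2d(np.array(uv,float))
    r=cv2.undistortPoints(uv[:,None],K,np.array([k1,0,0,0.]))[:,0]
    return np.c_[r,np.ones(len(r))],R,t
def onz(n,uv,z):
    r,R,t=rays(n,uv); d=r@R; o=-R.T@t
    return o+d*((z-o[2])/d[:,2])[:,None]
def bydepth(n,uv,d):
    r,R,t=rays(n,uv); u=np.round(np.atleast_2d(uv)).astype(int)
    return (r*d[u[:,1],u[:,0]][:,None]-t)@R
def proj(n,X):
    K,k1,R,t=cam(n)
    return cv2.projectPoints(np.atleast_2d(np.array(X,float)),cv2.Rodrigues(R)[0],t,K,np.array([k1,0,0,0.]))[0][:,0]
E
python3 - <<'E'
from h import *
for n in('scene','top'):
    grab(n,n+'0.png'); K,k,R,t=cam(n); print(n,K[0,0],k,(-R.T@t).round(),R.round(2).tolist())
s=sensors.read_state(); print(s['t'],s['eef_rot'],ctrl.tcp_to_tips,s['grip_width'])
E
```

```text
pics
scene 452.17441146937705 -0.06452705739550106 [842. 312. 872.] [[-0.71, 0.7, 0.0], [0.6, 0.61, -0.52], [-0.36, -0.37, -0.86]]
top 560.8778838006447 0.005927199698904 [ 429.  -39. 1288.] [[0.01, -1.0, -0.01], [-1.0, -0.01, -0.08], [0.08, 0.01, -1.0]]
0.1 [[ 9.58033031e-01  2.86657675e-01 -2.98540757e-04]
 [ 2.86657643e-01 -9.58030691e-01  2.14274125e-03]
 [ 3.28222020e-04 -2.13839589e-03 -9.99997660e-01]] 25.0 85.25078324411054
```

View pics/scene0.png

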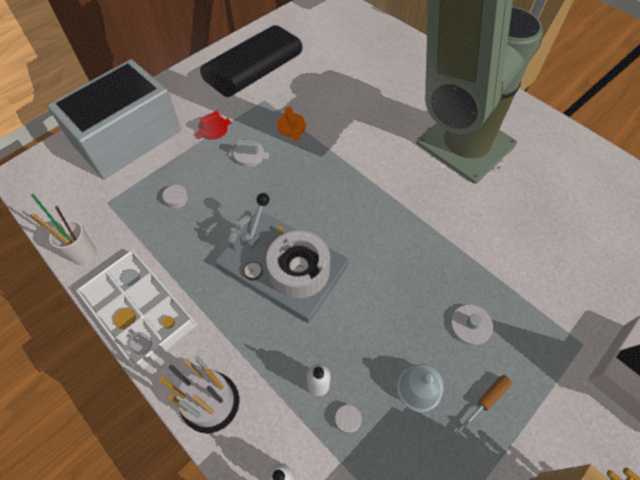

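View pics/top0.png

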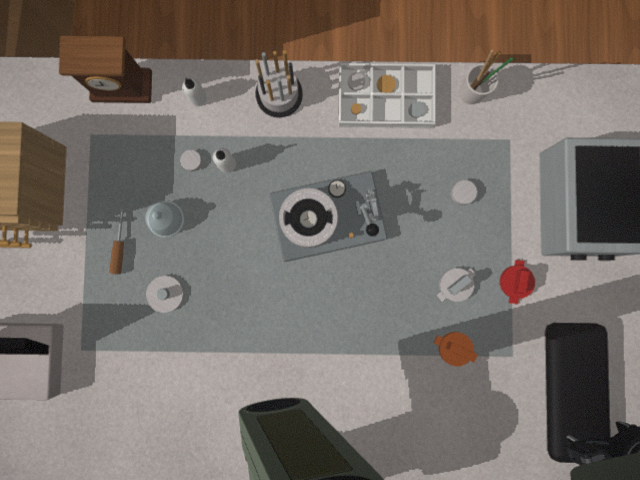

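Scene (640x480) shows the tester in the middle, with its chamber at (298,264) in scene and (308,217) in top, and the lever ball at (372,230) in top. Lid candidates in top:
- Grey with lugs and a bar at (459,286)
- Red at (517,282)
- Orange at (457,349)
- Plain cover at (164,294), which has no lugs

The grey one at (459,286) fits. I'll confirm it in an enlarged crop.

Run:
```python
import cv2,numpy as np
a=cv2.imread('pics/top0.png')
l=cv2.resize(a[160:270,262:397],None,fx=4,fy=4,interpolation=2)  # 540x440
r=cv2.resize(a[258:313,425:490],None,fx=4,fy=8/1*0.5,interpolation=2) #260x220
o=np.zeros((440,800,3),np.uint8);o[:,:540]=l;o[:220,540:]=r
b=cv2.imread('pics/scene0.png');o[220:,540:]=cv2.resize(b[127:182,217:282],(260,220),interpolation=2)
cv2.imwrite('pics/c1.png',o)
```

```text
(no output)
```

View pics/c1.png

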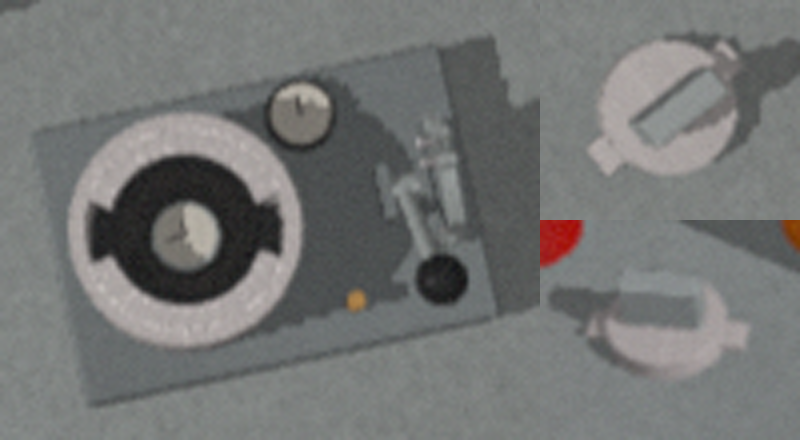

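The crop confirms it: grey lid with bar and two lugs, disc centre near top pixel (457,285). The slots are left and right of the chamber, and the housing corners are clear.

Run:
```python
from h import *
d=np.load('pics/top0.png.npy')
f=lambda p,o:np.array(p,float)/4-0.375+o
L=np.array([262,160]);Rr=np.array([425-135,258])
hc=onz('top',f([(33,131),(437,44),(495,317),(90,405)],L),30)
print('corners',hc.round(1).tolist(),[np.linalg.norm(hc[i]-hc[i-1]).round(1) for i in range(4)])
for i,j in((1,0),(2,3)): v=hc[j]-hc[i];print('yaw via y',np.degrees(np.arctan2(-v[0],v[1])))
for i,j in((3,0),(2,1)): v=hc[j]-hc[i];print('yaw via x',np.degrees(np.arctan2(v[1],v[0])))
yaw=np.radians(11.9)
c=hc.mean(0)[:2]; R2=np.array([[np.cos(yaw),-np.sin(yaw)],[np.sin(yaw),np.cos(yaw)]])
print('origin from corners',c-R2@[0,-45])
rp=f([(184.5,229.5),(67,229.5),(302,229.5),(184.5,111),(184.5,348)],L)
print('rim',onz('top',rp,84).round(1).tolist())
print('rim z',bydepth('top',f([(184,130),(85,300),(284,300),(184,330)],L),d)[:,2].round(1))
b=f([(632,122),(705,68),(727,98),(655,147)],Rr); bt=onz('top',b,50);print('bar',bt.round(1).tolist(),bt.mean(0))
print('bar z',bydepth('top',[b.mean(0)],d))
print('disc',onz('top',f([(667,107),(598,107),(735,107),(667,40),(667,175)],Rr),16).round(1).tolist(), bydepth('top',f([(620,90),(660,160)],Rr),d))
print('lugs',onz('top',f([(600,163),(728,50)],Rr),8).round(1).tolist())
print('ball',onz('top',f([(442,279)],L),45+95*np.cos(.75)), bydepth('top',f([(442,279)],L),d))
# fit disc edge & orientation via depth
u,v=np.meshgrid(np.arange(425,492),np.arange(258,315));P=bydepth('top',np.c_[u.ravel(),v.ravel()],d)
B=P[(P[:,2]>40)&(P[:,2]<60)];print('bar pts',len(B),B.mean(0));
w,V=np.linalg.eigh(np.cov(B[:,:2].T));print('ang',np.degrees(np.arctan2(V[1,1],V[0,1])),np.sqrt(12*w))
Dk=P[(P[:,2]>12)&(P[:,2]<60)];print('disc',len(Dk),Dk[:,:2].min(0),Dk[:,:2].max(0))
Lg=P[(P[:,2]>5)&(P[:,2]<60)];w,V=np.linalg.eigh(np.cov(Lg[:,:2].T));print('ang all',np.degrees(np.arctan2(V[1,1],V[0,1])),Lg.mean(0),np.sqrt(w))
```

```text
corners [[633.4, 65.5, 30.0], [686.3, -162.8, 30.0], [531.4, -196.4, 30.0], [478.6, 30.4, 30.0]] [np.float64(158.7), np.float64(234.4), np.float64(158.6), np.float64(232.9)]
yaw via y 13.063509320259321
yaw via y 13.098289547328102
yaw via x 12.798297078020802
yaw via x 12.247012946236731
origin from corners [573.14948056 -21.79561801]
rim [[572.0, -21.9, 84.0], [571.1, 41.6, 84.0], [572.9, -85.4, 84.0], [636.7, -20.9, 84.0], [507.9, -22.9, 84.0]]
rim z [80.8 28.8 28.7 85.1]
bar [[423.2, -331.0, 50.0], [453.4, -371.2, 50.0], [437.1, -383.1, 50.0], [409.7, -343.5, 50.0]] [ 430.84771851 -357.21965097   50.        ]
bar z [[ 430.83692391 -357.74854262   47.89772014]]
disc [[431.8, -358.8, 16.0], [431.2, -319.9, 16.0], [432.3, -397.0, 16.0], [469.6, -359.0, 16.0], [393.6, -358.6, 16.0]] [[ 440.9344647  -331.9398556    17.68056836]
 [ 402.01142218 -353.84898301   19.33835781]]
lugs [[399.6, -322.7, 8.0], [464.6, -395.5, 8.0]]
ball [[ 544.11096153 -157.9881113   114.51044254]] [[ 542.59245268 -156.42979834  129.93627326]]
bar pts 200 [ 430.77366572 -358.64172191   48.66647709]
ang 127.96285587659924 [18.777285   50.59367959]
disc 836 [ 394.23259253 -399.58537077] [ 466.6410008  -321.47719608]
ang all 121.3602351683424 [ 430.59243104 -357.21882976   21.04831028] [21.82874824 24.31482387]
```

```bash
cat >> h.py <<'E'
TO=np.array([572.3,-21.9]);YAW=12.9
def rot(a):  # tool down, tool x at a deg
    c,s=np.cos(np.radians(a)),np.sin(np.radians(a)); return np.array([[c,s,0],[s,-c,0],[0,0,-1.]])
def tw(x,y): # tester -> world xy
    c,s=np.cos(np.radians(YAW)),np.sin(np.radians(YAW)); return TO+[c*x-s*y,s*x+c*y]
def st(m=''):
    s=sensors.read_state();e=np.array(s['eef_pos']);R=np.array(s['eef_rot'])
    print(m,'t%.1f'%s['t'],e.round(1),'yaw %.1f'%np.degrees(np.arctan2(R[1,0],R[0,0])),'F',np.round(s['force'],1),'T',np.round(s['wrist_torque'],2),'w%.1f g%.0f'%(s['grip_width'],s['grasp_force']));return s
E
python3 - <<'E'
from h import *
print('before'); 
for a in(-52,128):
    print(a,ctrl.solve_ik([431,-358.3,46],rot(a)))
for a in(-87,-167,93,13): print(a,ctrl.solve_ik([*TO,110],rot(a)))
a=-52
q=ctrl.solve_ik([431,-358.3,46],rot(128))
if q is None or ctrl.solve_ik([*TO,110],rot(93)) is None: raise SystemExit('choose')
E
```

```text
before
-52 [-8.47959469e-01  3.92079409e-01  1.71924390e+00 -4.44089210e-16
  1.03026934e+00  1.63040807e+00]
128 [-8.47959469e-01  3.92079409e-01  1.71924390e+00 -4.44089210e-16
  1.03026934e+00 -1.51118458e+00]
-87 None
-167 [-1.89332258e-01  3.24190337e-01  1.65459227e+00 -4.44089210e-16
  1.16281005e+00 -1.98702139e+00]
93 [-1.89332258e-01  3.24190337e-01  1.65459227e+00 -4.44089210e-16
  1.16281005e+00 -2.41692135e-01]
13 [-1.89332258e-01  3.24190337e-01  1.65459227e+00 -4.44089210e-16
  1.16281005e+00  1.15457127e+00]
```

Run:
```python
from h import *
P=[431,-358.3]
ctrl.move_ptp([*P,130],rot(128)); ctrl.gripper_to(55)
print(ctrl.move_l([*P,46],vel=80,threshold=8)); st('down')
ctrl.gripper_to(5,force=80); st('grip')
ctrl.move_l([*P,190],vel=120); st('lift')
ctrl.move_ptp([*TO,190],rot(YAW+80)); st('over')
grab('top','t1.png');grab('scene','s1.png')
a=cv2.imread('pics/top0.png')
A=cv2.imread('pics/t1.png')[140:290,240:410];B=cv2.imread('pics/s1.png')[150:310,200:370]
o=np.zeros((400,800,3),np.uint8);o[:353,:400]=cv2.resize(A,(400,353),interpolation=2);o[:376,400:]=cv2.resize(B,(400,376),interpolation=2);cv2.imwrite('pics/c2.png',o)
```

```text
False
down t3.0 [ 431.5 -358.8   46.7] yaw 128.0 F [ 0.2 -0.3 -0.5] T [-0.01 -0.02  0.01] w54.8 g0
grip t3.5 [ 431.5 -359.    46.9] yaw 128.0 F [-1.7  0.1  5.8] T [-0.06  0.11  0.  ] w5.0 g3
lift t4.9 [ 430.5 -357.7  188.9] yaw 128.0 F [ 0.2 -1.6 -0.2] T [ 0.06 -0.04  0.01] w4.7 g0
over t6.2 [572.1 -22.6 189.7] yaw 92.9 F [0.8 0.1 0.3] T [-0.01  0.01 -0.03] w4.7 g0
```

View pics/c2.png

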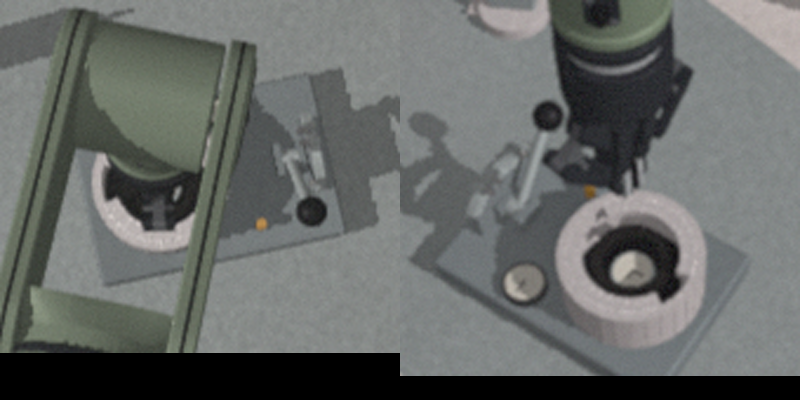

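The gripper closed to 5 mm and came up empty; the chamber below (scene crop at (630,265)) is still open. Next I'll check the lid.

Run:
```python
import cv2,numpy as np
A=cv2.imread('pics/t1.png')[248:323,415:505];B=cv2.imread('pics/s1.png')[117:192,205:295]
C=cv2.imread('pics/scene0.png')[117:192,205:295]
o=np.hstack([cv2.resize(x,(390,325),interpolation=2) for x in(A,B)])
cv2.imwrite('pics/c3.png',o)
from h import *
d=np.load('pics/t1.png.npy');u,v=np.meshgrid(np.arange(425,492),np.arange(258,315));P=bydepth('top',np.c_[u.ravel(),v.ravel()],d)
B=P[(P[:,2]>40)&(P[:,2]<60)];print('bar pts',len(B),B.mean(0),B[:,2].max())
w,V=np.linalg.eigh(np.cov(B[:,:2].T));print('ang',np.degrees(np.arctan2(V[1,1],V[0,1])),np.sqrt(12*w))
Dk=P[(P[:,2]>12)&(P[:,2]<60)];print('disc',Dk[:,:2].min(0),Dk[:,:2].max(0))
```

```text
bar pts 200 [ 430.58842904 -358.55099624   48.6362365 ] 55.95717965423627
ang 128.2679551812914 [18.48292511 51.03023821]
disc [ 394.26426744 -397.23750543] [ 466.68424293 -321.94310758]
```

View pics/c3.png

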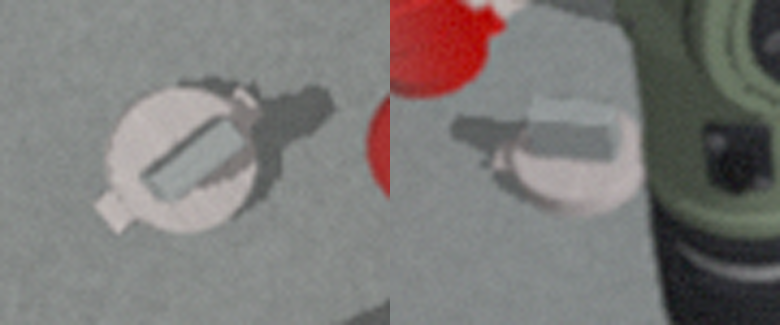

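The lid hasn't moved, still at (431,-358), so the fingers must have missed it or slipped. I'll check where the fingers really are using scene depth.

Run:
```python
from h import *
print(proj('scene',[[572.1,-22.6,190],[572.1,-22.6,165],[572.3,-22,84]]).round(1), proj('top',[[572.1,-22.6,190],[572.1,-22.6,165]]).round(1))
d=np.load('pics/s1.png.npy')
u,v=np.meshgrid(np.arange(255,325),np.arange(160,250));P=bydepth('scene',np.c_[u.ravel(),v.ravel()],d)
m=(P[:,2]>135)&(P[:,2]<260)&(np.hypot(P[:,0]-572,P[:,1]+22)<110)
P=P[m]
for z in range(135,260,10):
    Q=P[(P[:,2]>=z)&(P[:,2]<z+10)]
    if len(Q)>3: print(z,len(Q),np.percentile(Q[:,:2],[5,50,95],axis=0).round(0).tolist())
st()
p,_=grab('scene'); 
cv2.imwrite('pics/c4.png',cv2.resize(p[140:260,230:350,::-1],(600,600),interpolation=2))
```

```text
[[295.8 229.9]
 [296.4 237.2]
 [298.3 258.6]] [[307.4 210.6]
 [307.6 212.2]]
195 28 [[563.0, -18.0], [576.0, -15.0], [585.0, -13.0]]
205 53 [[558.0, -24.0], [577.0, -17.0], [588.0, -13.0]]
215 44 [[564.0, -19.0], [577.0, -15.0], [588.0, -13.0]]
225 39 [[564.0, -20.0], [569.0, -15.0], [587.0, -13.0]]
235 69 [[547.0, -19.0], [578.0, -13.0], [601.0, -10.0]]
245 158 [[539.0, -31.0], [589.0, -15.0], [604.0, -10.0]]
255 54 [[531.0, -20.0], [577.0, -13.0], [613.0, -10.0]]
 t6.3 [572.2 -23.1 189.9] yaw 92.8 F [-0.2  0.3 -0.1] T [ 0.04 -0.05  0.02] w5.2 g0
```

View pics/c4.png

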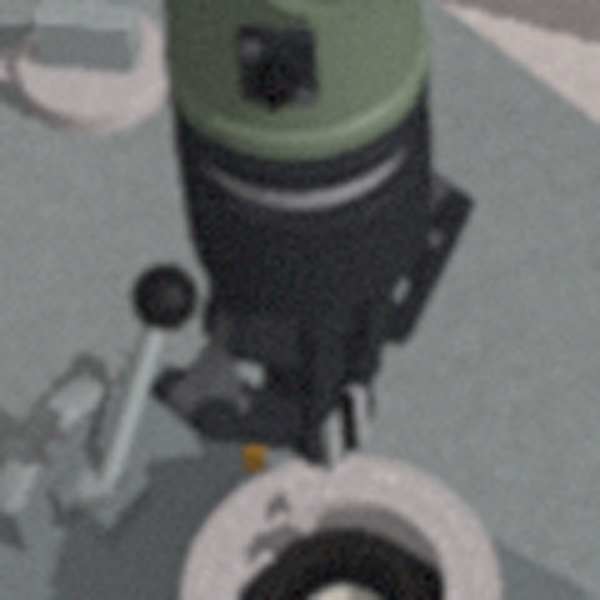

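Crop: the closed fingertips are at about (335,465), which is scene pixel (297,233). That is roughly the height of the reported TCP, not 25 mm below it. So the fingers probably closed over the top of the bar. I'll probe the bar top, known to be at 50 mm, with the shut fingers to calibrate.

Run:
```python
from h import *
P=[430.8,-358.4]
print(ctrl.tcp_to_tips)
ctrl.gripper_to(0)
ctrl.move_ptp([*P,95],rot(128)); st('above')
print(ctrl.move_l([*P,35],vel=25,threshold=4)); st('touch')
ctrl.move_l([*P,80],vel=80)
```

```text
25.0
above t8.0 [ 431.4 -358.    95.3] yaw 128.0 F [-0.1 -0.3 -0.1] T [ 0.01  0.03 -0.02] w0.1 g0
True
touch t9.7 [ 430.8 -358.4   46.7] yaw 128.0 F [-0.1  0.9  3.3] T [ 0.09  0.01 -0.04] w0.2 g2
```

Probe result: the shut tips sit about 3 mm above the reported TCP z, so the tool is effectively 28 mm shorter than documented. I'll regrasp 28 mm lower, feeling for contact.

Run:
```python
from h import *
P=[430.8,-358.4]
ctrl.gripper_to(55)
print(ctrl.move_l([*P,18],vel=60,threshold=6)); st('down')
ctrl.gripper_to(5,force=80); s=st('grip')
if s['grip_width']<12: raise SystemExit
ctrl.move_l([*P,162],vel=120); st('lift')
ctrl.move_ptp([*TO,150],rot(YAW+80)); s=st('over')
grab('top','t2.png');grab('scene','s2.png')
A=cv2.imread('pics/t2.png')[150:270,250:370];B=cv2.imread('pics/s2.png')[180:310,230:360]
o=np.hstack([cv2.resize(x,(400,400),interpolation=2) for x in(A,B)])
cv2.imwrite('pics/c5.png',o)
```

```text
False
down t12.1 [ 431.2 -358.8   18.5] yaw 128.0 F [-0.3  0.3  0.8] T [-0.03  0.01 -0.03] w54.7 g0
grip t12.5 [ 431.2 -358.9   18.6] yaw 128.0 F [-0.3 -0.1  2.8] T [-0.01  0.07  0.02] w16.8 g80
lift t13.8 [ 430.2 -357.8  160.8] yaw 128.0 F [-0.2 -0.6 -3.3] T [-0.03  0.03 -0.05] w16.7 g79
over t15.2 [572.2 -22.7 149.8] yaw 92.9 F [-0.6 -0.  -2.9] T [-0.01 -0.    0.  ] w16.5 g79
```

View pics/c5.png

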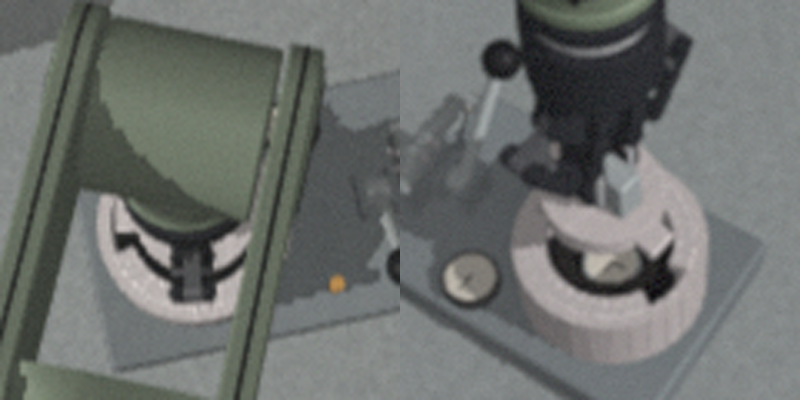

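The lid is held (about 3 N of weight) and sits over the chamber with its lugs lined up with the slots. I'll lower it by feel.

Run:
```python
from h import *
ctrl.move_l([*TO,120],vel=60); st('a')
r=ctrl.move_l([*TO,18.6+75],vel=20,threshold=5); print(r); s=st('b')
```

```text
a t16.0 [572.2 -21.8 119.7] yaw 92.9 F [-0.7 -0.2 -2.4] T [-0.01 -0.05  0.01] w16.3 g79
False
b t17.4 [572.5 -21.9  93.8] yaw 92.9 F [-0.8  0.5 -2.2] T [-0.01  0.02 -0.06] w16.5 g79
```

The lugs went through the slots without contact. Now press and twist.

Run:
```python
from h import *
print(ctrl.move_l([*TO,18.6+65],vel=15,threshold=25)); s=st('press')
if s['force'][2]<20 and s['eef_pos'][2]<88:
    for a in (75,60,40,20,10,4,0):
        r=ctrl.move_l([*TO,18.6+65],rot(YAW+a),vel=60); s=st('tw %d'%a)
        if abs(s['wrist_torque'][2])>2.5: break
```

```text
False
press t18.2 [572.7 -22.   84.9] yaw 92.9 F [-4.4  0.8  6.4] T [ 0.07  0.65 -0.08] w16.7 g80
tw 75 t18.5 [573.6 -22.1  85.3] yaw 87.9 F [-2.2  0.5  6.8] T [ 0.11  0.5  -0.11] w16.7 g80
tw 60 t18.9 [574.3 -22.4  85.6] yaw 72.9 F [-1.5 -0.6  6.5] T [ 0.06  0.27 -0.06] w16.8 g80
tw 40 t19.4 [574.4 -22.5  85.7] yaw 52.9 F [-0.3  0.5  6.5] T [ 0.01  0.22 -0.07] w16.8 g80
tw 20 t19.9 [574.5 -22.4  85.7] yaw 32.9 F [ 0.1 -1.2  6.6] T [-0.    0.18 -0.13] w16.8 g80
tw 10 t20.2 [574.6 -22.4  85.7] yaw 22.9 F [-0.  -0.2  7.1] T [-0.06  0.17 -0.11] w16.7 g80
tw 4 t20.5 [574.6 -22.4  85.7] yaw 16.9 F [-0.8 -0.5  7.2] T [ 0.06  0.18 -0.15] w16.4 g80
tw 0 t20.7 [574.6 -22.8  85.7] yaw 12.9 F [ 0.3 -2.   6.5] T [-0.14  0.15 -0.1 ] w16.7 g80
```

Run:
```python
from h import *
for a in (-3,-6,-9):
    ctrl.move_l([*TO,18.6+65],rot(YAW+a),vel=40); s=st('tw %d'%a)
    if abs(s['wrist_torque'][2])>1.2: break
```

```text
tw -3 t21.0 [574.6 -22.8  85.8] yaw 10.3 F [-0.2 -1.6  5.6] T [-0.07  0.12  2.13] w16.5 g87
```

The stop was felt at about 10–12° yaw with 2.1 N·m. Next I'll release, retreat, and locate the ball from both cameras.

```bash
sed -i 's/^TO=.*/TO=np.array([574.,-22.4]);YAW=12.3/' h.py
python3 - <<'E'
from h import *
s=st(); e=np.array(s['eef_pos'])
ctrl.gripper_to(45); st('rel')
ctrl.move_l([*e[:2],190],vel=120); st('up')
ctrl.move_ptp([*tw(-150,-60),200],rot(YAW))
grab('scene','s3.png');grab('top','t3.png');d=np.load('pics/t3.png.npy')
A=cv2.imread('pics/t3.png')[160:270,262:397];B=cv2.imread('pics/s3.png')[170:310,220:360]
o=np.zeros((400,800,3),np.uint8);o[:326,:400]=cv2.resize(A,(400,326),interpolation=2);o[:,400:]=cv2.resize(B,(400,400),interpolation=2);cv2.imwrite('pics/c6.png',o)
best=[]
for th in np.arange(0,.6,.01):
    f=th-.75; X=[*tw(95*np.sin(f),-125),45+95*np.cos(f)]
    a=proj('top',X)[0]-[372.1,229.4]; b=proj('scene',X)[0]-[262.7,199.5]; best.append((np.hypot(*a)+np.hypot(*b),th,a.round(1),b.round(1),np.round(X,1)))
print(min(best,key=lambda x:x[0]))
P=bydepth('top',[(308,217),(300,205),(296,222)],d);print(P.round(1).tolist())
E
```

```text
t21.0 [574.6 -22.8  85.8] yaw 10.3 F [-0.2 -1.6  5.6] T [-0.07  0.12  2.13] w16.5 g87
rel t21.4 [572.  -21.8  83.1] yaw 9.9 F [-0.5 -0.5  0.3] T [0.03 0.03 0.  ] w44.9 g0
up t22.4 [573.9 -22.7 188.9] yaw 9.9 F [-0.  -0.3 -0.8] T [ 0.    0.04 -0.03] w45.1 g0
(np.float64(0.9039232310740977), np.float64(0.09), array([-0.2, -0.1]), array([0.1, 0.7]), array([ 543.7, -156.9,  120. ]))
[[567.9, -22.9, 118.8], [597.6, -4.8, 86.1], [560.8, 3.3, 83.8]]
```

View pics/c6.png

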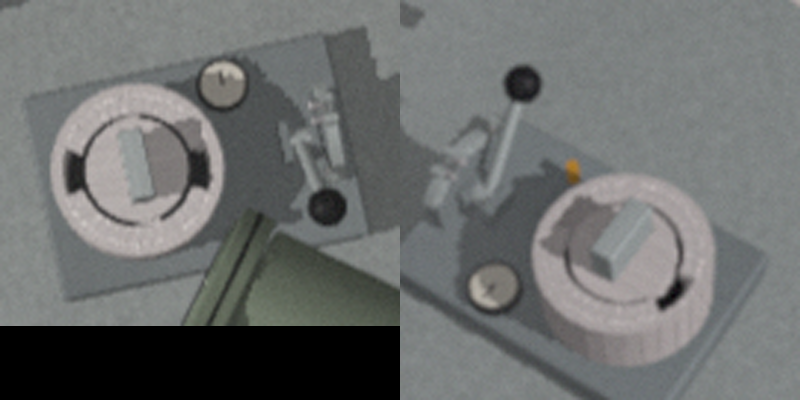

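The lid is seated flush, lugs hidden under the lip and the bar along the tester's x; the top depth puts the bar at 119 mm. The ball solves to θ≈0.09 at (544,-157,120). Next I'll grip the ball and swing it along its arc to the notch.

Run:
```python
from h import *
def B(th): f=th-.75; return np.array([*tw(95*np.sin(f),-125),45+95*np.cos(f)-17])
ctrl.gripper_to(50)
ctrl.move_ptp(B(.09)+[0,0,70],rot(YAW)); st('above')
print(ctrl.move_l(B(.09),vel=60,threshold=6)); st('down')
ctrl.gripper_to(15,force=30); s=st('grip')
if not 20<s['grip_width']<32: raise SystemExit
for th in (.3,.5,.7,.8,.86,.9,.94,.98,1.0):
    ctrl.move_l(B(th),vel=50); st('%.2f'%th)
```

```text
above t23.9 [ 543.7 -156.6  172. ] yaw 12.3 F [0.4 0.3 0.3] T [ 0.01 -0.06  0.02] w50.1 g0
False
down t25.3 [ 544.2 -157.1  103.6] yaw 12.3 F [-0.8 -0.2  0.5] T [ 0.   -0.02  0.04] w50.0 g0
grip t25.6 [ 544.3 -158.3  103.9] yaw 12.3 F [-1.3 -4.4  2.2] T [-0.77  0.09  0.  ] w26.2 g29
0.30 t26.1 [ 560.6 -154.4  113.8] yaw 12.3 F [ 0.  -5.8 -0. ] T [-0.91 -0.04  0.08] w25.7 g30
0.50 t26.7 [ 577.9 -150.4  119.8] yaw 12.3 F [ 1.3 -6.  -0.9] T [-0.91 -0.09  0.02] w26.1 g30
0.70 t27.2 [ 596.2 -146.2  122.7] yaw 12.3 F [ 1.3 -5.5 -1.3] T [-0.9  -0.05 -0.04] w25.9 g30
0.80 t27.6 [ 605.5 -144.   122.8] yaw 12.3 F [ 0.6 -4.9 -0.5] T [-0.86  0.03 -0.  ] w25.8 g30
0.86 t27.8 [ 611.1 -142.7  122.4] yaw 12.3 F [ 1.  -6.  -0.6] T [-0.83 -0.13  0.  ] w25.5 g30
0.90 t28.1 [ 613.6 -142.1  121.9] yaw 12.4 F [-1.2 -6.5  4.6] T [-0.89  0.31  0.26] w25.8 g30
0.94 t28.3 [ 617.5 -141.3  121.2] yaw 12.3 F [-1.8 -4.7  1.5] T [-0.96  0.26 -0.1 ] w23.6 g28
0.98 t28.6 [ 621.7 -140.3  120.7] yaw 12.3 F [ 0.2 -6.6  2.1] T [-1.    0.15 -0.13] w23.9 g28
1.00 t28.8 [ 623.8 -139.9  120.5] yaw 12.3 F [ 0.7 -6.   2. ] T [-0.78  0.16 -0.11] w23.6 g29
```

The width dropped from 25.8 to 23.6 mm at the hump, so the ball slipped in the pads. I'll release and check the lever from both cameras.

Run:
```python
from h import *
def C(th): f=th-.75; return np.array([*tw(95*np.sin(f),-125),45+95*np.cos(f)])
e=np.array(sensors.read_state()['eef_pos'])
ctrl.gripper_to(50); ctrl.move_l(e+[0,0,70],vel=120)
ctrl.move_ptp([*tw(-110,-125),190],rot(YAW)); st()
grab('scene','s4.png');grab('top','t4.png')
pts={}
for n,f in(('top','t4.png'),('scene','s4.png')):
    im=cv2.imread('pics/'+f).max(2).astype(int); c=proj(n,C(.95))[0]; best=None
    u0,v0=np.round(c).astype(int); w=im[v0-14:v0+15,u0-14:u0+15]
    v,u=np.nonzero(w<50); print(n,c.round(1),len(u),(u.mean()+u0-14).round(1),(v.mean()+v0-14).round(1),u.min(),u.max(),v.min(),v.max()); pts[n]=np.array([u.mean()+u0-14,v.mean()+v0-14])
for n in pts: print(n,[(round(t,2),np.round(proj(n,C(t))[0]-pts[n],1).tolist()) for t in(.8,.85,.9,.95,1.,1.05)])
A=cv2.imread('pics/t4.png')[170:260,330:420];B=cv2.imread('pics/s4.png')[160:250,210:300]
cv2.imwrite('pics/c7.png',np.hstack([cv2.resize(x,(400,400),interpolation=2) for x in(A,B)]))
```

```text
t30.5 [ 492.5 -167.9  189.3] yaw 12.2 F [0.4 0.1 0.4] T [ 0.07 -0.06 -0.04] w49.9 g0
top [365.1 192.1] 109 366.8 199.6 10 21 16 27
scene [237.9 221.8] 11 245.5 213.3 17 24 1 12
top [(0.8, [-0.2, -1.0]), (0.85, [-0.7, -3.2]), (0.9, [-1.2, -5.4]), (0.95, [-1.7, -7.5]), (1.0, [-2.2, -9.6]), (1.05, [-2.7, -11.6])]
scene [(0.8, [-3.2, 2.9]), (0.85, [-4.7, 4.7]), (0.9, [-6.1, 6.6]), (0.95, [-7.6, 8.5]), (1.0, [-9.0, 10.5]), (1.05, [-10.3, 12.5])]
```

View pics/c7.png

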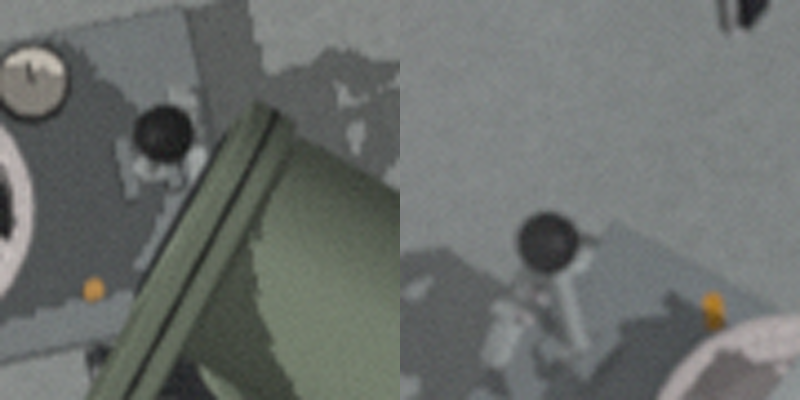

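The ball is at top (366.7,199.8) and scene (243,214), so the lever stands near 0.78, before the hump. I'll push it over from behind with shut fingers, watching the force.

Run:
```python
from h import *
ctrl.gripper_to(0)
R=rot(YAW); d=R[:,0]; z=125
ctrl.move_l([*tw(-60,-125),189],R); print(ctrl.move_l([*tw(-60,-125),z],vel=80,threshold=6)); f0=np.array(st('low')['force'])
ctrl.move_l([*tw(-28,-125),z],vel=60,threshold=15)
pk=0
for x in np.arange(-26,3,1.5):
    ctrl.move_l([*tw(x,-125),z],vel=20); s=sensors.read_state(); f=(np.array(s['force'])-f0)
    F=-f@d; a=(np.array(s['eef_pos'])[:2]-TO)@d[:2]; pk=max(pk,F)
    print('%.1f act %.1f F %.1f fz %.1f th~%.2f'%(x,a,F,f[2],.75+np.arcsin((a+25)/95)))
    if pk>3.5 and F<.8 and x>-11: break
st('end')
```

```text
False
low t32.6 [ 542.6 -157.5  125.5] yaw 12.3 F [-0.3 -0.6  0.9] T [-0.01  0.02  0.01] w-0.0 g0
-26.0 act -26.1 F 0.0 fz -0.5 th~0.74
-24.5 act -24.5 F -0.1 fz 0.2 th~0.76
-23.0 act -23.2 F 1.7 fz -1.0 th~0.77
-21.5 act -22.0 F 3.5 fz 1.1 th~0.78
-20.0 act -21.3 F 5.2 fz 3.9 th~0.79
-18.5 act -20.7 F 8.6 fz 5.2 th~0.80
-17.0 act -16.8 F 2.0 fz 0.5 th~0.84
-15.5 act -14.8 F -0.5 fz -0.7 th~0.86
-14.0 act -13.5 F 0.5 fz -0.6 th~0.87
-12.5 act -12.2 F -0.5 fz -1.1 th~0.88
-11.0 act -10.9 F -0.4 fz -0.7 th~0.90
-9.5 act -9.4 F -0.5 fz -0.8 th~0.92
end t36.3 [ 591.5 -146.6  125. ] yaw 12.3 F [0.1 0.1 0.1] T [ 0.03 -0.02 -0.03] w0.1 g0
```

The hump was passed at 8.6 N and the force then dropped to zero, as expected when the pawl falls into the notch. I'll back off and check.

Run:
```python
from h import *
ctrl.move_l([*tw(-60,-125),125],vel=100); ctrl.move_l([*tw(-60,-125),230],vel=150)
ctrl.move_ptp([400,-330,260],rot(YAW)); ctrl.hold(.3); st()
def C(th): f=th-.75; return np.array([*tw(95*np.sin(f),-125),45+95*np.cos(f)])
for n in('top','scene'):
    p,d=grab(n,n+'9.png'); im=p.max(2).astype(int); c=proj(n,C(1.0))[0]; u0,v0=np.round(c).astype(int)
    m=(im[v0-22:v0+23,u0-22:u0+23]<60).astype(np.uint8); k,l,s,ce=cv2.connectedComponentsWithStats(m)
    i=1+np.argmax(s[1:,4]); b=ce[i]+[u0-22,v0-22]; print(n,s[i],b.round(1))
    print([(t,np.round(proj(n,C(t))[0]-b,1).tolist()) for t in(.8,.85,.9,.95,1.,1.05)])
    if n=='top': print(bydepth(n,[(308,217),(300,205),(296,222)],d).round(1).tolist())
A=cv2.imread('pics/top9.png')[160:270,262:397];B=cv2.imread('pics/scene9.png')[170:310,220:360]
o=np.zeros((400,800,3),np.uint8);o[:326,:400]=cv2.resize(A,(400,326),interpolation=2);o[:,400:]=cv2.resize(B,(400,400),interpolation=2);cv2.imwrite('pics/c8.png',o)
```

```text
t39.0 [ 400.7 -329.1  259.8] yaw 12.4 F [-0.2  0.5  0.2] T [ 0.03 -0.02 -0.02] w-0.2 g0
top [ 15  16  13  13 127] [364.  189.9]
[(0.8, [2.5, 8.7]), (0.85, [2.0, 6.5]), (0.9, [1.5, 4.4]), (0.95, [1.0, 2.2]), (1.0, [0.5, 0.2]), (1.05, [0.0, -1.9])]
[[567.8, -23.0, 119.4], [598.2, -4.7, 82.2], [560.7, 3.3, 84.5]]
scene [17 15 12 13 57] [236.1 222.9]
[(0.8, [6.2, -6.7]), (0.85, [4.7, -4.9]), (0.9, [3.3, -3.1]), (0.95, [1.8, -1.1]), (1.0, [0.4, 0.8]), (1.05, [-1.0, 2.9])]
```

View pics/c8.png

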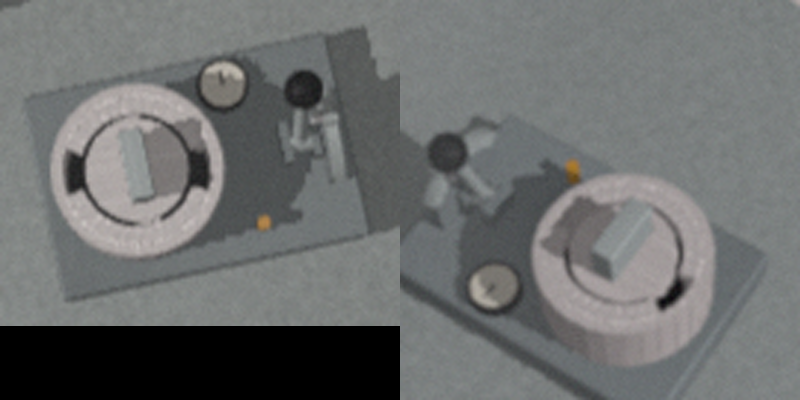

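The ball at top (364,190) and scene (236,223) fits θ≈1.0 in both cameras. The lid is flush and aligned, and the robot is clear. Handing in.

```bash
python3 -c "
from plant import ctrl
print(ctrl.finish_job())"
```

```text
the job is handed in; nothing more can be done
None
```

I closed the lid and twisted it clockwise to its stop, set the valve lever in the notch (about 1.0 rad from both cameras), and handed the job in at about 39 s with the arm clear; no verdict was shown.

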